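Tap the bud vase to the middle of its display plinth

ROBOT

A 6-joint arm with a two-finger parallel gripper is mounted at the origin on a cart in front of the work surface, level with it; the furniture and walls round the work are solid. World frame = base frame: x ahead of the robot, y to its left, z up, the work surface at z = 0. Lengths are in m, angles in rad, forces in N, time in s.
With the tool pointing down it reaches from about 0.375 to 0.825 m from the base axis. Payload 5.5 kg.
Tool frame: the origin (TCP) lies between the finger pads; the fingertips stand 17 mm ahead of it and the grasp point (between the pads) lies 2 mm behind it (r.tcp_to_tips is the distance from the TCP to the fingertips, in m); z points along the fingers, y is the line along which they close (so a half turn about z gives the same grasp; the last joint's range is limited). The gripper opens to 85 mm and grips with 20 to 120 N. Pads are 22 mm wide; open, the fingers measure 114 mm over their backs; the gripper's body (76 mm by 85 mm) begins 54 mm behind the grasp point. The pads swing forward as they close: fully open they stand 13 mm farther back than shut.
Start: joints at [1.121, 0.314, -0.047, 1.21, 0, 1.571], TCP at [0.261, 0.54, 0.248] pointing down, gripper open.
Joint ranges: [-2.67, 2.67], [-0.69, 1.73], [-1.03, 1.25], [-2.08, 2.16], [-1.42, 1.45], [-3.14, 3.14]. Speed limits (rad/s): [2.39, 2.39, 3.01, 3.14, 3.14, 3.14].

INTERFACE

Orientations are given as [roll, pitch, yaw] about the fixed x, y, z axes, in that order (R = Rz(yaw) Ry(pitch) Rx(roll)).
In Python, from workcell import r gives the robot as it stands. The module is installed in compiled form; this text tells all that it offers. Calls block until the motion is done:
- r.move_to(position, orientation): joint-space move of the TCP to a pose.
- r.move_linear(position, vel=0.15, frame=None, guard=None): straight line of the TCP; frame=None keeps the orientation; vel is the mean speed in m/s. With guard (N) it stops when the force on the tool has changed by that much, and returns True; else False.
- r.move_j(angles): joint-space move.
- r.move_gripper(opening, squeeze=None): finger opening in m; squeeze is the grip in N (None keeps the last); returns when the fingers have stopped.
- r.hold(seconds).
- r.solve_ik(position, orientation): joint angles nearest the present ones, or None.
- r.get_image(name): name is "scene" or "top" or "wrist"; returns the picture (400x640x3 uint8, red, green, blue); there is no depth.
- r.calibration(name): a dict with "vertical_fov" (degrees; the focal length in pixels is half the picture's height over the tangent of half this angle, whatever the lens; pixels are square), "cx", "cy" (the principal point, pixels), "k1" (the pictures are not rectified: a ray, as slopes to the right and down, at radius r is drawn at 1 + k1 r^2 times it, then the intrinsics apply), "position" and "orientation" of the camera in the world; the wrist camera has in their place "tool_from_camera" (4x4, takes a point from camera to tool coordinates, whose origin is the TCP and whose axes are the flange's). Camera axes: x right, y down, z forward; pixel columns grow to the right and rows downward; lengths in m; the calibration is good to about 2 mm. A picture is of the moment at which its call begins: read the wrist's pose just before it. calibration takes no time and is no camera call.
A pose or a line that the arm cannot do raises r.Unreachable and nothing moves.
- r.close_job(): hands the job in; it is judged then, once.
Readings, each from a call of its own:
- r.get_t(): time.
- r.get_joints(): joint angles.
- r.get_qd(): joint speeds.
- r.get_joint_efforts(): joint torques, N m.
- r.get_eef_pos(): TCP position.
- r.get_eef_rot(): TCP orientation.
- r.get_ft_force(): force on the tool from outside, world axes, zero at the start.
- r.get_torque(): the same for the moment, N m.
- r.get_opening(): finger opening in m.
- r.get_finger_force(): force on a finger pad.
Only numpy, scipy, OpenCV 4.12 (cv2) and the standard library are available. Lean on these libraries where they do the work, as an engineer would, in place of code of your own. Each camera call takes 0.05 s, during which the arm holds its last target. There are 200 camera calls.

TASK

The little blue bud vase stands off-centre on its round wooden plinth. Without picking it up or gripping it, nudge it low on its belly with light taps of the fingertips until it stands upright in the middle of the plinth, centred in the dark ring. Do not tip it or knock it off, and do not shift the plinth or disturb the jar, the dropper bottle and the tape measure round it.

Things in the scene. Friction and masses are not known exactly. Their poses are not given: they have to be found in the camera images.
- vase: blue glazed bud vase, loose, round, 60 mm tall, about 90 g, standing on the plinth. Foot 25 mm across; the widest part is the belly, 40 mm across from 11 to 17 mm above the foot; above it the neck narrows to 15 mm, with a lip 25 mm across at the top. It slides when pushed at the belly and tips when pushed at the neck or lip. Origin at the centre of the underside of the foot, z up along the vase
- plinth: round turned plinth of pale wood, loose, about 1 kg, standing on the table, 50 mm high; flat top 90 mm across, foot 100 mm across. A thin dark ring, 43 to 48 mm across and level with the top, is inlaid round the centre of the top. Origin at the centre of its underside, z up; the centre of the top is 50 mm above it
- jar: clear jar with red lid, 62 mm across, 86 mm tall, loose on the table, to be left alone; origin at the centre of its underside
- dropper_bottle: small amber bottle with black dropper cap, 34 mm across, 102 mm tall, loose on the table, to be left alone; origin at the centre of its underside
- measure: yellow and black pocket tape measure, 33 x 86 x 65 mm (long side along its y), loose on the table, to be left alone; origin at the centre of its underside
There are look-alikes about, which are no part of the job. Of the things shaped like the vase, the blue one is meant.

How it is judged:
By the outcome, as a careful person would: the job done as asked, in the order asked, and still so for the second after the job is handed in, with the robot touching nothing.
It also fails if it takes over 48 s, if anything falls off the work surface, if the arm or the gripper's body presses on something with over 40 N, if the wrist force passes 120 N, or if a joint passes its speed limit or range.

## Working session

There is one attempt and no reset: what is moved stays moved. The work goes in short steps, each a Python script; the robot and the scene stay as the last script left them, time stands still between calls to the robot, and variables do not carry over. Pictures are saved under pics/ and viewed, at most 10 in all, crops included, and the job is handed in when it is done.

```bash
mkdir -p pics; cat > h.py <<'E'
import numpy as np, cv2
from workcell import r
from scipy.spatial.transform import Rotation as R
def save(n,f,crop=None,s=1):
    im=r.get_image(n)
    if crop: x0,y0,x1,y1=crop; im=im[y0:y1,x0:x1]
    if s!=1: im=cv2.resize(im,None,fx=s,fy=s,interpolation=cv2.INTER_CUBIC)
    cv2.imwrite('pics/'+f,im[:,:,::-1])
def cam(n):
    c=r.calibration(n)
    if 'position' in c: o=np.array(c['orientation']); Rm=o if o.ndim==2 else R.from_euler('xyz',o).as_matrix(); return c,Rm,np.array(c['position'])
    T=np.array(c['tool_from_camera']); Rt=np.array(r.get_eef_rot()); Rt=Rt if Rt.ndim==2 else R.from_euler('xyz',Rt).as_matrix()
    return c,Rt@T[:3,:3],Rt@T[:3,3]+np.array(r.get_eef_pos())
def pix2(C,u,v,z):
    c,Rm,p=C; f=200/np.tan(np.radians(c['vertical_fov'])/2)
    d=np.array([(u-c['cx'])/f,(v-c['cy'])/f]); rd=np.hypot(*d); x=rd
    for _ in range(20): x=rd/(1+c['k1']*x*x)
    if rd>0: d=d*x/rd
    w=Rm@np.array([d[0],d[1],1]); return p+w*(z-p[2])/w[2]
def proj(C,P):
    c,Rm,p=C; f=200/np.tan(np.radians(c['vertical_fov'])/2)
    q=(np.atleast_2d(P)-p)@Rm; d=q[:,:2]/q[:,2:]; k=1+c['k1']*(d**2).sum(1,keepdims=True)
    return d*k*f+[c['cx'],c['cy']]
E
python3 - <<'E'
from h import *
save('top','top.png');save('scene','scene.png')
for n in('top','scene','wrist'):print(n,r.calibration(n))
print(r.get_eef_rot(),r.get_t())
E
```

```text
top {'vertical_fov': 50.930634895382326, 'cx': 318.1086919736392, 'cy': 206.0571585714793, 'k1': -0.07056501228871595, 'position': array([0.36676215, 0.1149684 , 0.99155474]), 'orientation': array([-2.95463238, -0.00919704, -1.58702483])}
scene {'vertical_fov': 49.876712049527114, 'cx': 330.34129252349715, 'cy': 195.22132255885805, 'k1': -0.042435509500111775, 'position': array([ 0.08657201, -0.40730668,  0.50328589]), 'orientation': array([-2.10543471,  0.01644308, -0.75731628])}
wrist {'vertical_fov': 67.16747628329661, 'cx': 321.24970251094123, 'cy': 204.05125585461008, 'k1': -0.05511332151439662, 'tool_from_camera': array([[ 7.65568907e-04, -9.46091708e-01, -3.23897967e-01,
         8.33658968e-02],
       [ 9.99999562e-01,  5.49626048e-04,  7.58176799e-04,
         1.93328295e-04],
       [-5.39282023e-04, -3.23898406e-01,  9.46091714e-01,
        -1.25206920e-01],
       [ 0.00000000e+00,  0.00000000e+00,  0.00000000e+00,
         1.00000000e+00]])}
[-3.14005984e+00 -1.47460179e-05  2.69176370e+00] 0.1
```

View pics/top.png

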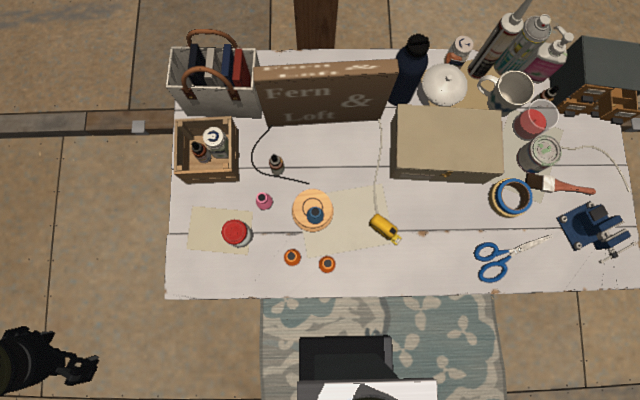

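View pics/scene.png

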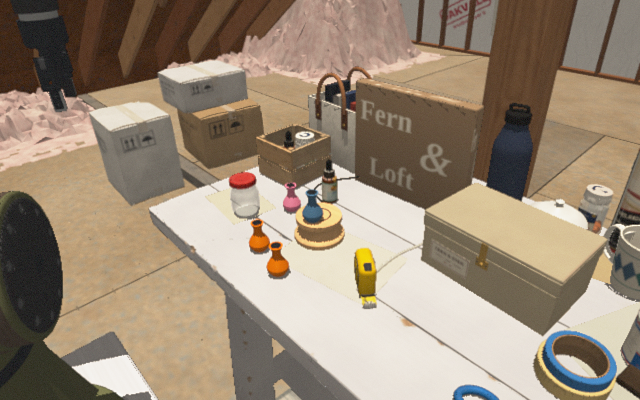

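Candidates shaped like the vase, in the top view: blue on the plinth (315,213), pink (264,201), and orange (292,257) and (327,264). By the description it is the blue one on the plinth. I'll check it in a close crop.

```bash
python3 - <<'E'
from h import *
save('top','c1.png',(225,140,405,275),4.4)
C=cam('top')
for n,u,v,z in [('plinth',312,209,.05),('vase lip',315,213,.11),('jar lid',234,232,.086),('dropper',276,158,.1),('pink',264,200,.06),('o1',292,256,.06),('o2',327,264,.06),('meas',384,228,.065)]: print(n,pix2(C,u,v,z).round(3))
E
```

```text
plinth [0.538 0.117 0.05 ]
vase lip [0.518 0.111 0.11 ]
jar lid [0.483 0.287 0.086]
dropper [0.645 0.195 0.1  ]
pink [0.559 0.226 0.06 ]
o1 [0.431 0.163 0.06 ]
o2 [0.413 0.086 0.06 ]
meas [ 0.49  -0.043  0.065]
```

View pics/c1.png

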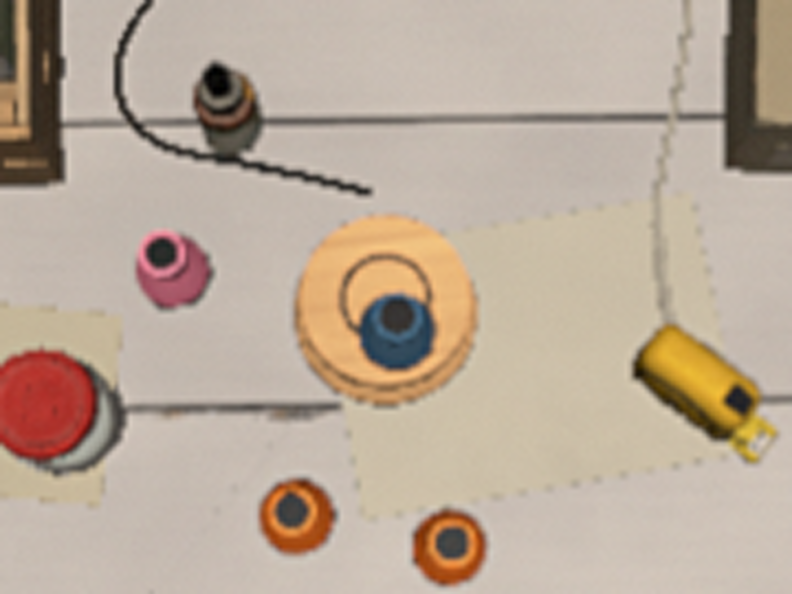

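The crop confirms the blue vase on the plinth: lip at about (315.5,212), belly at (315.5,215), ring centre at about (312.7,208.4). The vase has to go roughly +x and slightly +y. I'll go above it on the robot side and look with the wrist camera.

```bash
python3 - <<'E'
from h import *
C=cam('top')
ring=pix2(C,312.7,208.4,.05); v1=pix2(C,315.5,211.8,.11); v2=pix2(C,315.5,215,.064)
print(ring,v1,v2)
d=ring-(v1+v2)/2; yaw=np.arctan2(d[1],d[0]); print(yaw,np.hypot(d[0],d[1]))
v=(v1+v2)/2; u=np.array([np.cos(yaw),np.sin(yaw),0])
p=v-u*.045; p[2]=.18
r.move_to(p,[np.pi,0,yaw]); r.move_gripper(.020)
print(r.get_eef_pos(),r.get_eef_rot(),r.get_opening(),r.get_t())
save('wrist','w1.png')
E
```

```text
[0.53946396 0.11583423 0.05      ] [0.52100701 0.10991571 0.11      ] [0.5217836  0.10976179 0.064     ]
0.3203850722547735 0.01903738617478029
[0.47867277 0.09568333 0.180006  ] [-3.14158721e+00 -1.16468896e-05  3.20426161e-01] 0.019826015840535456 2.6
```

View pics/w1.png

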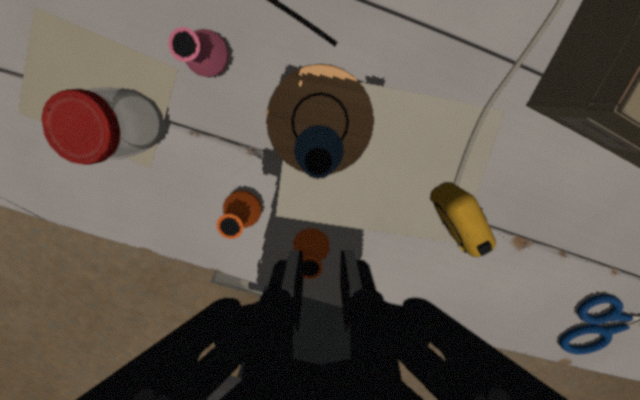

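The wrist view shows the ring at about (320,121), the vase belly at (318,150) with its lip at (319,162), and the fingertips at (297,255) and (345,255). I'll refine this in one crop.

```bash
python3 - <<'E'
from h import *
im=cv2.imread('pics/w1.png')[50:190,230:410]
im=cv2.convertScaleAbs(im,alpha=2.2)
cv2.imwrite('pics/w1c.png',cv2.resize(im,None,fx=4,fy=4,interpolation=cv2.INTER_CUBIC))
C=cam('wrist')
for n,u,v,z in [('ring',320,121,.05),('belly',318.5,151,.064),('lip',319,162,.11),('orange',310,245,.014),('orange lip',310,268,.06),('tipL',297,255,.163),('tipR',345,255,.163)]: print(n,pix2(C,u,v,z).round(4))
E
```

```text
ring [0.5434 0.1184 0.05  ]
belly [0.5217 0.1124 0.064 ]
lip [0.5219 0.1117 0.11  ]
orange [0.4157 0.0876 0.014 ]
orange lip [0.4156 0.0858 0.06  ]
tipL [0.4808 0.11   0.163 ]
tipR [0.4889 0.0858 0.163 ]
```

View pics/w1c.png

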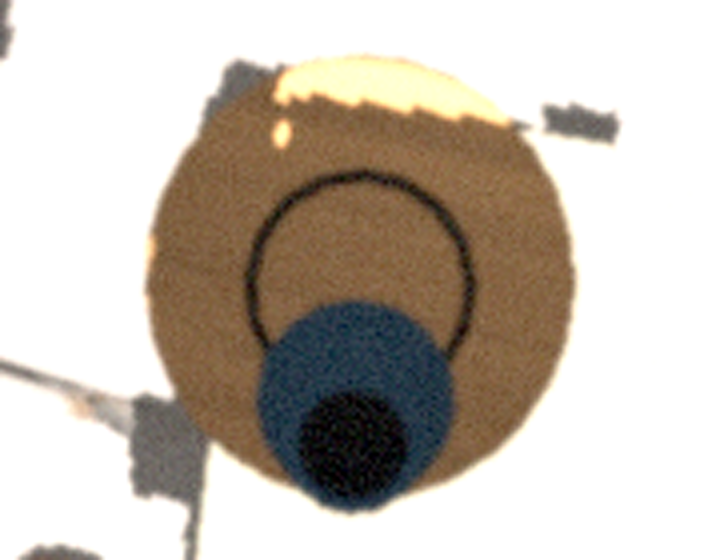

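```bash
python3 - <<'E'
from h import *
yaw=.297; u=np.array([np.cos(yaw),np.sin(yaw),0]); ring=np.array([.5434,.1183,0]); z=np.array([0,0,1.])
o=[np.pi,0,yaw]
r.move_to(ring-u*.078+z*.16,o)
r.move_linear(ring-u*.078+z*.072,vel=.08)
r.move_linear(ring-u*.055+z*.072,vel=.05)
r.move_linear(ring-u*.038+z*.072,vel=.02)
print(r.get_ft_force(),r.get_eef_pos(),r.get_t())
im=r.get_image('wrist'); cv2.imwrite('pics/w2raw.png',im[:,:,::-1])
c=cv2.convertScaleAbs(im[0:200,220:420],alpha=2.2)
cv2.imwrite('pics/w2.png',cv2.resize(c[:,:,::-1],None,fx=3,fy=3,interpolation=cv2.INTER_CUBIC))
E
```

```text
[ 0.11703808 -0.08247513 -0.85515076] [0.50712345 0.10719022 0.07202106] 5.7583
```

View pics/w2.png

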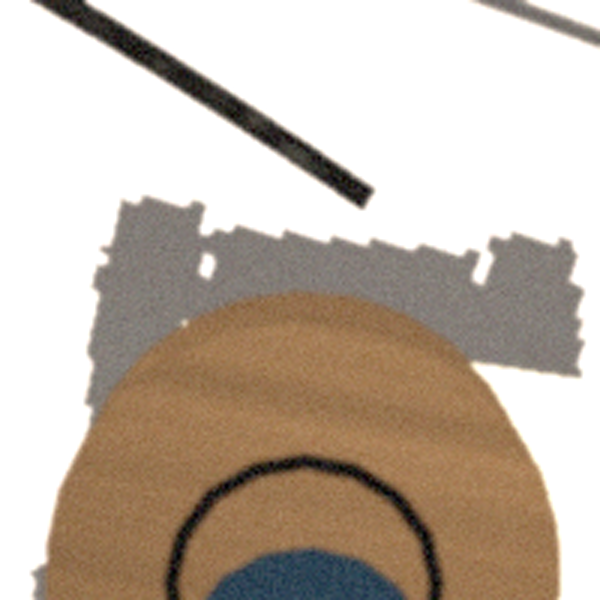

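```bash
python3 - <<'E'
from h import *
im=cv2.imread('pics/w2raw.png')[135:300,220:420]
cv2.imwrite('pics/w2b.png',cv2.resize(cv2.convertScaleAbs(im,alpha=2.5),None,fx=3.6,fy=3.6,interpolation=cv2.INTER_CUBIC))
E
```

```text
(no output)
```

View pics/w2b.png

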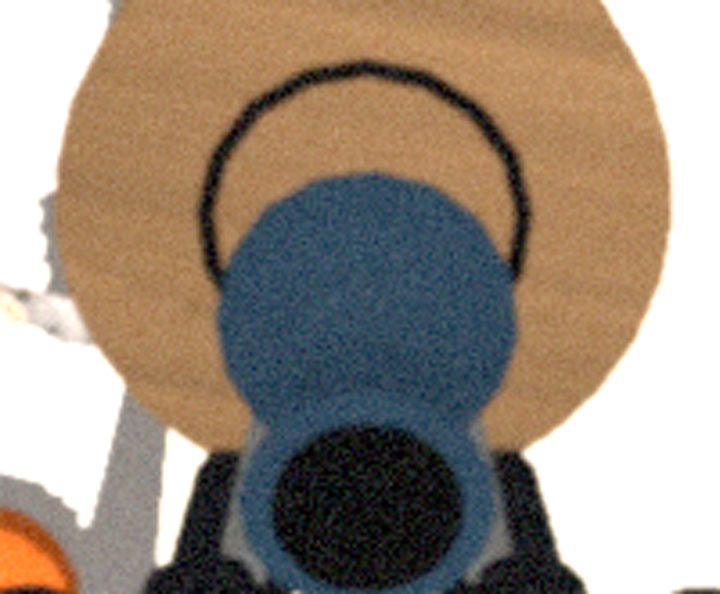

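The ring's outer edge spans columns 275–367.5, with its top at row 152. The belly spans 280–363.5, top at 183, and the lip 286.7–357.8, centred near row 271.5. The vase was pushed cleanly and is still in the cradle. I'll fit the positions from these extremes.

```bash
cat >> h.py <<'E'
from scipy.optimize import least_squares
A=np.linspace(0,2*np.pi,240)
def ext(C,x,y,circ):
    P=np.vstack([np.c_[x+R_*np.cos(A),y+R_*np.sin(A),0*A+z] for R_,z in circ]); q=proj(C,P)
    return np.array([q[:,0].min(),q[:,0].max(),q[:,1].min(),q[:,1].max()])
def fit(C,circ,obs,x0=(.54,.118)):
    obs=np.array(obs,float); m=~np.isnan(obs)
    s=least_squares(lambda p:(ext(C,p[0],p[1],circ)-obs)[m],x0,diff_step=1e-4,x_scale=.01)
    return s.x,s.fun.round(1)
RING=[(.024,.05)]; BELLY=[(.02,.061),(.02,.064),(.02,.067)]; LIP=[(.0125,.11)]
E
python3 - <<'E'
from h import *
C=cam('wrist'); n=np.nan
f=lambda a,b,c,d:[220+a/3.6,220+b/3.6,135+c/3.6,135+d/3.6]
a=fit(C,RING,f(198,531,62,n)); b=fit(C,BELLY,f(217,517,173,n)); l=fit(C,LIP,f(240,496,390,593))
print(a,b,l)
yaw=.297; u=np.array([np.cos(yaw),np.sin(yaw)]); w=np.array([-u[1],u[0]]); t=r.get_eef_pos()[:2]
for k in(a,b,l): print('fwd/left of tcp mm',((k[0]-t)@u*1e3).round(1),((k[0]-t)@w*1e3).round(1))
E
```

```text
(array([0.54169549, 0.11783196]), array([-0.4,  0.4,  0. ])) (array([0.53350337, 0.11496979]), array([-0.9,  0.9,  0.1])) (array([0.53537675, 0.11552988]), array([-1.9,  1.9, -3.8,  4.8]))
fwd/left of tcp mm 36.1 0.1
fwd/left of tcp mm 27.5 -0.3
fwd/left of tcp mm 29.4 -0.3
```

```bash
python3 - <<'E'
from h import *
yaw=.297; u=np.array([np.cos(yaw),np.sin(yaw),0])
p=np.array(r.get_eef_pos())
r.move_linear(p+u*.008,vel=.015); r.hold(.2)
print(r.get_eef_pos(),r.get_ft_force(),r.get_t())
im=r.get_image('wrist'); cv2.imwrite('pics/w3raw.png',im[:,:,::-1])
c=im[135:300,220:420,::-1]
cv2.imwrite('pics/w3.png',cv2.resize(cv2.convertScaleAbs(c,alpha=2.5),None,fx=3.6,fy=3.6,interpolation=cv2.INTER_CUBIC))
E
```

```text
[0.51487276 0.10954437 0.07212748] [-0.15322159 -0.23394818 -0.494174  ] 6.7
```

View pics/w3.png

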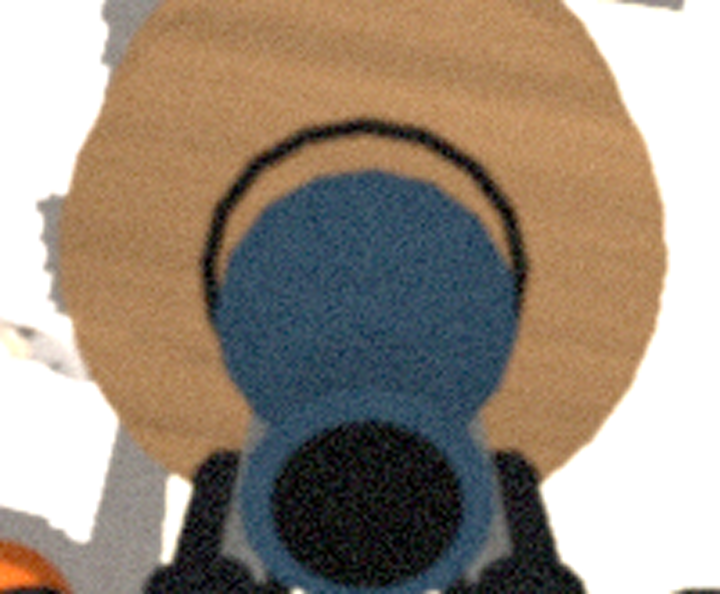

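The ring's outer edge spans crop columns 202–528 with its top at 119, and the belly spans 217–518 with its top at 171. The vase is nearly centred. I'll compute what is left.

```bash
python3 - <<'E'
from h import *
C=cam('wrist'); n=np.nan
f=lambda a,b,c,d:[220+a/3.6,220+b/3.6,135+c/3.6,135+d/3.6]
yaw=.297; u=np.array([np.cos(yaw),np.sin(yaw)]); w=np.array([-u[1],u[0]]); t=r.get_eef_pos()[:2]
for k in(fit(C,RING,f(202,528,119,n)),fit(C,BELLY,f(217,518,171,n))): print(k,((k[0]-t)@u*1e3).round(1),((k[0]-t)@w*1e3).round(1))
# top view after the fact, ring edge + vase
E=None
im=r.get_image('top')[185:235,285:345,::-1]; cv2.imwrite('pics/t3.png',cv2.resize(im,None,fx=10,fy=10,interpolation=cv2.INTER_CUBIC))
E
```

```text
(array([0.54186282, 0.11778057]), array([-0.6,  0.7,  0.1])) 28.2 -0.0
(array([0.54146718, 0.11731793]), array([-0.8,  0.8,  0.1])) 27.7 -0.3
```

Only about 0.5 mm is left, so one last tiny nudge. Then I'll back straight off, rise and verify.

```bash
python3 - <<'E'
from h import *
yaw=.297; u=np.array([np.cos(yaw),np.sin(yaw),0]); z=np.array([0,0,1.])
p=np.array(r.get_eef_pos())
r.move_linear(p+u*.0004,vel=.01)
r.move_linear(p-u*.05,vel=.06)
r.move_linear(p-u*.05+z*.11,vel=.12)
r.hold(.2); C=cam('wrist'); print(r.get_t())
im=r.get_image('wrist'); c=im[40:190,230:410,::-1]
cv2.imwrite('pics/w4.png',cv2.resize(cv2.convertScaleAbs(c,alpha=2.2),None,fx=4,fy=4,interpolation=cv2.INTER_CUBIC))
E
```

```text
9.3083
```

View pics/w4.png

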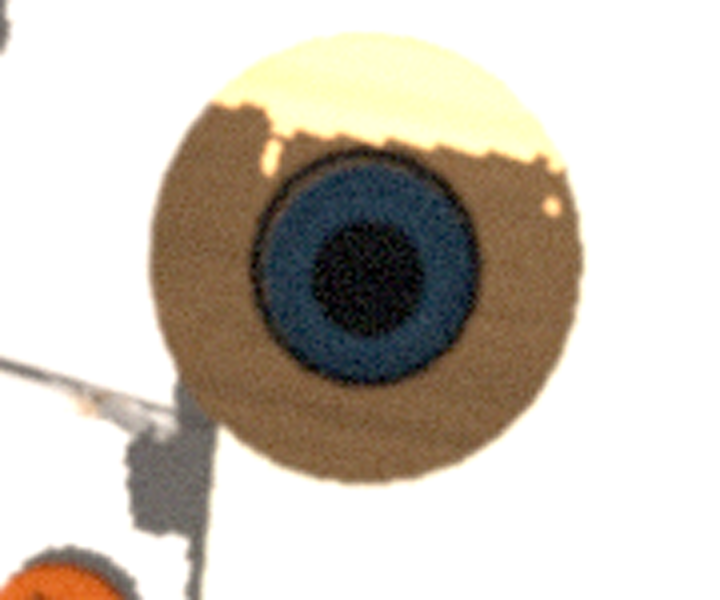

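```bash
python3 - <<'E'
from h import *
C=cam('wrist'); n=np.nan
f=lambda a,b,c,d:[230+a/4,230+b/4,40+c/4,40+d/4]
for k in(fit(C,RING,f(250,481,147,386)),fit(C,BELLY,f(264,474,163,n)),fit(C,LIP,f(n,n,n,n)) if 0 else 0): print(k)
E
```

```text
(array([0.54223305, 0.11803063]), array([-0.5,  0.5, -0.6,  0.7]))
(array([0.54194508, 0.11724103]), array([ 0., -0., -0.]))
0
```

The vase is upright and within about 0.8 mm of the ring centre, and the robot is clear. I'm handing it in.

```bash
python3 -c "
from workcell import r
print(r.close_job())"
```

```text
the job is handed in; nothing more can be done
None
```

The blue vase stands upright, centred in the dark ring to within about 1 mm by the wrist camera; the plinth did not measurably shift, the arm never went near the jar, bottle or tape measure, and the job was handed in at about 9.5 s.

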